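# Tip out the copper pot in the pivot cradle

### The arm

A 6-joint arm with a two-finger parallel gripper is mounted at the origin on the work surface. World frame = base frame: x ahead of the robot, y to its left, z up, the work surface at z = 0. Lengths are in m, angles in rad, forces in N, time in s.
With the tool pointing down it reaches from about 0.425 to 0.95 m from the base axis. Payload 3.5 kg.
Tool frame: the origin (TCP) lies at the very end of the fingers, on their centre line; the grasp point (between the pads) lies behind it (arm.pinch_z is the z of the grasp point in the tool frame, in m); z points along the fingers, y is the line along which they close (so a half turn about z gives the same grasp; the last joint's range is limited). The gripper opens to 85 mm and grips with 20 to 120 N. Pads are 22 mm wide; open, the fingers measure 114 mm over their backs; the gripper's body (76 mm by 85 mm) begins 54 mm behind the grasp point. The pads swing forward as they close: fully open they stand 13 mm farther back than shut.
Start: joints at [1.109, 0.286, 1.577, -0, 1.279, -0.15], TCP at [0.207, 0.642, 0.231] pointing down, gripper open.
Joint ranges: [-2.77, 2.77], [-0.9, 2.22], [0.21, 2.48], [-1.53, 4.67], [0.24, 2.81], [-2.84, 2.84]. Speed limits (rad/s): [2.79, 2.79, 3.14, 3.14, 3.14, 3.14].

### API

Orientations are given as a unit quaternion [x, y, z, w].
In Python, from workcell import arm, optics gives the robot as it stands.
- The arm moves only by the tool play_rows, never from a script. Its argument "commands" is one flat list of numbers, 6 for each row, row after row: the shift along the world's x, y, z in units of 0.15 m (1.0 is 0.15 m), then the turn, a rotation vector about the world's x, y, z in units of 180 degrees (1.0 is 180 degrees). In form: [dx, dy, dz, ax, ay, az, dx, dy, dz, ax, ay, az, ...]. A call has exactly 8 rows; each row shifts and turns the commanded pose from where the row before left it; what a row does not reach is not made up. A row lasts 1/12 s, in which the tool goes at most 41.7 mm and 7.16 degrees, less where a joint would pass 70% of its speed; a pose out of reach is approached as far as the arm can. A call with a number of a shift or a turn outside -1 to 1 is refused whole. A call with a gripper value outside its range is refused whole. "fingers" is the finger opening in mm, from 0 to 85.4, set as the call begins (left out, the last holds). The fingers move at their own pace and stop on an object; the grip force is fixed at half the most. Time passes only in rows, so rows that do not move let the fingers close, or fill a call up. It gives the time, the measured TCP pose, the force, the opening and the grip force at its end, in the units of the state.
- arm.read_state(): the state, without advancing time (a new reading comes with each control period).
- optics.grab_frame(name): name is "scene" or "top"; returns a dict with "img" (420x560x3 uint8, red, green, blue), "fx", "fy", "cx", "cy" (pixels), "k1" (the pictures are not rectified: a ray, as slopes to the right and down, at radius r is drawn at 1 + k1 r^2 times it, then the intrinsics apply), "position" and "orientation" of the camera in the world. Camera axes: x right, y up, looking along -z (the intrinsics and any distortion apply to the point x, -y, -z); pixel columns grow to the right and rows downward; lengths in m; the calibration is good to about 2 mm. A picture is of the moment at which its call begins. There is no depth.
- arm.sign_off(): hands the job in; it is judged then, once.
The state is a dict: "time_s": time; "joints": joint angles; "joint_velocities": joint speeds; "tau": joint torques, N m; "eef_pos": TCP position; "eef_rot": TCP orientation; "wrist_force": force on the tool from outside, world axes, zero at the start; "moment": the same for the moment, N m; "grip_width": finger opening in m; "gripper_force": force on a finger pad.
Only numpy, scipy, OpenCV 4.12 (cv2) and the standard library are available. Lean on these libraries where they do the work, as an engineer would, in place of code of your own. Each camera call takes 0.05 s, during which the arm holds its last target. There are 200 camera calls.

### The job

The copper pot under the low shelf holds three brass balls. Its handle is only tacked on, so never lift the pot by it: slide the pot out along the bench by the handle, let it stand clear of the shelf and let go, then take it by its body, set it in the tipping cradle with the handle over the spring clip and press the handle down until it snaps home, the balls still inside. Tip the cradle right over with the red-gripped lever so that all three balls end up in the steel tray, then bring the cradle back fully upright with the pot still clipped in, and leave the loose lid, the shaker and the bowl where they are.

Things in the scene. Friction and masses are not known exactly. Their poses are not given: they have to be found in the camera images.
- shelf: Fixed low shelf, open in front (-x): plywood board 170 (x) by 240 mm (y), 92 to 104 mm above the bench, on steel side walls (inner faces y = +-108 mm). Two upturned copper bowls up to 36 mm high are fixed on the board's rear half (x > -7 mm). Origin: on the bench under the board's centre; x runs from front to back.
- pot: Loose copper pot: round body 62 mm across, 80 mm high, walls and floor 4 mm, 0.2 to 0.4 kg. Origin: centre of underside, z up its axis. Round level brass handle, 12 mm thick, along the pot's -x, 50 mm above the base, out to 105 mm from the axis. Starts upright wholly under the shelf board, handle out of the open front, within 0.2 rad of the shelf's -x.
- pot_clip (a point): Point on the handle's centre line, 70 mm out from the pot's axis (pot frame -70, 0, 50 mm): the part that goes into the spring clip. Axes as the pot's.
- pot_in (a point): Point inside the pot on its axis, 14 mm above its underside (10 mm above its floor).
- ball0_center (a point): Centre of a brass ball 20 mm in diameter, 35 g, loose in the pot.
- ball1_center (a point): Centre of the second brass ball, the same.
- ball2_center (a point): Centre of the third brass ball, the same.
- stand: Fixed blue pivot stand: a base plate 100 x 150 mm and two posts 10 mm thick at y = +-62 mm, up to 150 mm high (40 mm wide along x). Origin: on the bench under the pivot; the cradle pours to the stand's +x; the pivot axis is its y.
- pivot (a point): Middle of the pivot axis, 130 mm above the bench; axes as the stand's.
- cradle (a joint): Angle of the cradle about the stand's +y axis through the pivot, rad: 0 upright (against a stop), growing as the mouth tips over to the stand's +x, up to a stop at 2.094 (120 degrees). Stiff hinge (0.25 N m of friction): it stays where it is left.
- cradle_seat (a point): Where the centre of the pot's underside belongs on the cradle, 34 mm below the pivot when upright; turns with it. z: the pot's axis; -x: handle side. Round it, about 3 mm clear of the pot, thin tabs: four low ones (20 mm above seat) leaning outward, and one taller (40 mm) at +x; none at +-y. The cradle's arms at y = +-52 mm end 6 mm above the pivot.
- clip_seat (a point): Where pot_clip lies when home: 70 mm to the cradle's -x, 16 mm above the pivot. Clip: two springy jaws 12 mm wide along the handle, one each side (y), noses 7.5 mm above this point, flares to 21 mm above, mouth 40 mm. A handle resting on the noses is some 14 mm high; pushing it down just outside the clip (88 to 100 mm from the pot's axis) with some 6 to 10 N snaps it home.
- lever_grip (a point): Middle of the lever's round red grip: 12 mm thick, 54 mm long, parallel to the pivot axis, 100 mm from it, 106 mm to the stand's -y side; turns with the cradle. At joint 0 the lever leans 60 degrees from straight up towards the stand's -x (grip 86.6 mm to -x, 50 mm above the pivot); at 2.094 as far to +x. About 3 N moves it.
- tray_in (a point): Centre of the floor of the fixed steel catch tray, 170 x 190 mm inside (x, y), walls 45 mm high, beside the stand on its +x side (125 mm from the pivot); axes as the stand's.
- potlid: Bystander: small aluminium pot lid with a knob, 50 mm across, 34 mm high; leave it alone.
- shaker: Bystander: small aluminium shaker 44 mm across, 68 mm high; leave it alone.
- bowl: Bystander: small brass bowl 80 mm across, 35 mm high; leave it alone.

How it is judged:
On the way, in this order (a step that is already met when the one before it is completed fails the run):
1. the pot stands upright on the bench clear of the shelf board, balls in it, let go by the fingers (horizontal distance between pot and shelf above 0.125 m and height (world z) of pot below 0.005 m and angle between pot's own z axis and vertical below 0.1 rad and contact force between the fingers and pot below 0.1 N and distance between each of ball0_center, ball1_center, ball2_center and pot_in below 0.045 m), for 0.2 s.
2. the pot sits in the upright cradle with its handle snapped home in the clip, all three balls in it (distance between pot_clip and clip_seat below 0.006 m and distance between pot and cradle_seat below 0.008 m and value of joint cradle below 0.1 rad and distance between each of ball0_center, ball1_center, ball2_center and pot_in below 0.045 m), for 0.2 s.
3. the cradle is tipped right over (beyond 1.8 rad) with the pot clipped in (distance between pot_clip and clip_seat below 0.006 m and distance between pot and cradle_seat below 0.008 m and value of joint cradle above 1.8 rad), for 0.1 s.
At the end, for the whole second after the job is handed in: The cradle is back upright (within 0.12 rad of its stop), the pot still sits in it (within 8 mm of its seat) with its handle home in the clip (within 6 mm), all three balls lie at rest inside the tray (value of joint cradle below 0.12 rad and distance between pot_clip and clip_seat below 0.006 m and distance between pot and cradle_seat below 0.008 m and x of ball0_center in the frame of tray_in between -0.085 and 0.085 m and y of ball0_center in the frame of tray_in between -0.095 and 0.095 m and z of ball0_center in the frame of tray_in between 0 and 0.035 m and x of ball1_center in the frame of tray_in between -0.085 and 0.085 m and y of ball1_center in the frame of tray_in between -0.095 and 0.095 m and z of ball1_center in the frame of tray_in between 0 and 0.035 m and x of ball2_center in the frame of tray_in between -0.085 and 0.085 m and y of ball2_center in the frame of tray_in between -0.095 and 0.095 m and z of ball2_center in the frame of tray_in between 0 and 0.035 m and linear speed of each of ball0, ball1, ball2 below 0.05 m/s and linear speed of pot below 0.02 m/s); the robot touches nothing.
It fails at once if the pot is lifted by its handle (fingers on the handle with the pot more than 30 mm off the bench, away from the cradle seat) (contact force between the fingers and pot_c0 above 1 N and height (world z) of pot above 0.03 m and distance between pot and cradle_seat above 0.05 m).
It fails at once if the potlid is shifted by more than 40 mm (distance of potlid from where it was at the start of the episode above 0.04 m).
It fails at once if the shaker is shifted by more than 40 mm (distance of shaker from where it was at the start of the episode above 0.04 m).
It fails at once if the bowl is shifted by more than 40 mm (distance of bowl from where it was at the start of the episode above 0.04 m).
It also fails if it takes over 72 s, if anything falls off the work surface, if the arm or the gripper's body presses on something with over 40 N, if the wrist force passes 120 N, or if a joint passes its speed limit or range.

## Working session

There is one attempt and no reset: what is moved stays moved. The work goes in short steps, Python scripts to look and compute and a tool call to move; the robot and the scene stay as the last step left them, time stands still between calls to the robot, and variables do not carry over. Pictures are saved under pics/ and viewed, at most 10 in all, crops included, and the job is handed in when it is done.

Besides the shell and the picture viewer there is one more tool, called after "Request:" as name(argument=value, ...), one argument or row to a line, values as JSON. play_rows: Moves the arm, as the interface text tells. Its arguments: {"type":"object","properties":{"commands":{"type":"array"},"fingers":{"type":"number"}},"required":["commands"]}

```bash
ls; mkdir -p pics
cat > h.py <<'E'
import numpy as np, cv2
from workcell import arm, optics
from scipy.spatial.transform import Rotation as R
def grab(n,save=None):
    f=optics.grab_frame(n)
    if save: cv2.imwrite('pics/'+save,cv2.cvtColor(f['img'],cv2.COLOR_RGB2BGR))
    return f
def ray(f,u,v):
    K=np.array([[f['fx'],0,f['cx']],[0,f['fy'],f['cy']],[0,0,1.]])
    p=cv2.undistortPoints(np.array([[[u,v]]],float),K,np.array([f['k1'],0,0,0,0.]))[0,0]
    d=R.from_quat(f['orientation']).apply([p[0],-p[1],-1]); return np.array(f['position']),d
def atz(f,u,v,z):
    o,d=ray(f,u,v); return o+d*(z-o[2])/d[2]
def proj(f,P):
    q=R.from_quat(f['orientation']).inv().apply(np.array(P)-f['position']); x=q[0]/-q[2]; y=-q[1]/-q[2]
    s=1+f['k1']*(x*x+y*y); return np.array([f['cx']+f['fx']*x*s,f['cy']+f['fy']*y*s])
E
python3 - <<'E'
from h import *
import pickle
for n in('scene','top'):
    f=grab(n,n+'0.png'); pickle.dump(f,open(n+'0.pkl','wb')); print(n,{k:v for k,v in f.items() if k!='img'})
print(arm.pinch_z,arm.read_state())
E
```

```text
pics
scene {'fx': 380.0874206897748, 'fy': 380.0874206897748, 'cx': 282.4957626729428, 'cy': 209.3379146279261, 'k1': -0.0035340082909697023, 'position': array([ 1.04603   , -0.04295729,  0.80518694]), 'orientation': array([0.21556086, 0.22900097, 0.67667761, 0.66573229])}
top {'fx': 448.4311819005392, 'fy': 448.4311819005392, 'cx': 290.2862606818948, 'cy': 212.8367948870272, 'k1': -0.09773454424281444, 'position': array([ 0.38489725, -0.03277981,  1.09559295]), 'orientation': array([ 0.05037702, -0.05391416, -0.70348898,  0.70686539])}
-0.0187 {'time_s': 0.1, 'joints': array([ 1.10901498e+00,  2.87109122e-01,  1.57807669e+00, -1.00736300e-05,
        1.27862854e+00, -1.49989420e-01]), 'joint_velocities': array([ 0.00171139, -0.00156246, -0.00299627, -0.0012932 ,  0.00047129,
       -0.00213104]), 'tau': array([ 5.86723741e-05, -4.07294869e+01, -2.93699098e+01, -1.83305483e-04,
        3.38269558e-03, -7.17167552e-07]), 'eef_pos': array([0.20675386, 0.64190378, 0.2300392 ]), 'eef_rot': array([ 1.55263725e-01,  9.87872432e-01, -1.06073324e-03, -3.29919522e-04]), 'wrist_force': array([ 0.49747367, -0.28059894, -0.91056731]), 'moment': array([0.03226296, 0.01349899, 0.02582096]), 'gripper_force': 0.0, 'grip_width': 0.08542862589398978}
```

View pics/scene0.png

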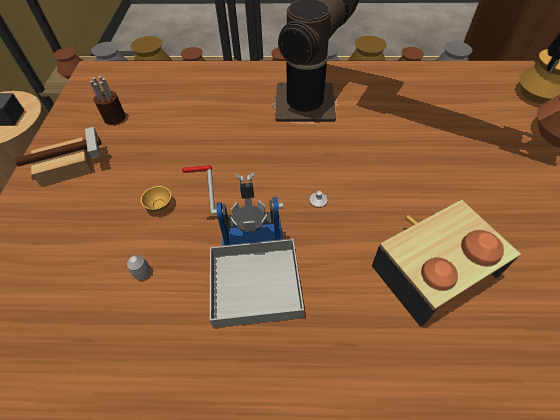

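View pics/top0.png

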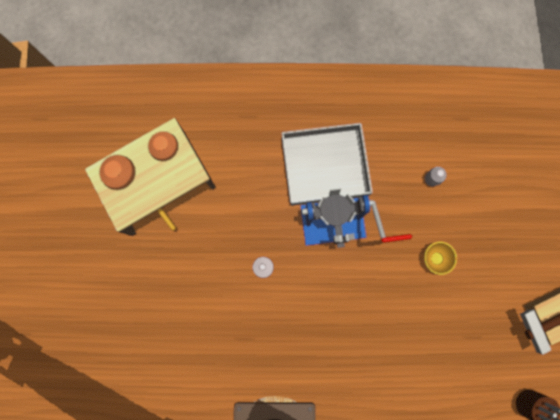

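Run:
```python
import cv2,numpy as np
t=cv2.imread('pics/top0.png'); s=cv2.imread('pics/scene0.png')
def c(i,x,y,w,h,k): return cv2.resize(i[y:y+h,x:x+w],None,fx=k,fy=k,interpolation=cv2.INTER_CUBIC)
A=np.hstack([c(t,80,110,133,150,3),c(t,285,110,133,150,3)])
cv2.imwrite('pics/c1.png',A)
B=np.hstack([c(s,170,150,130,200,3),c(s,365,180,135,200,3)])
cv2.imwrite('pics/c2.png',B)
```

```text
(no output)
```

View pics/c1.png

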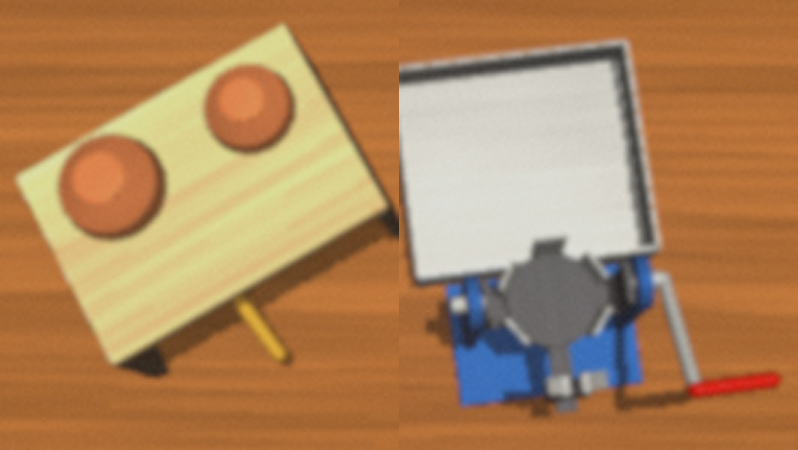

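View pics/c2.png

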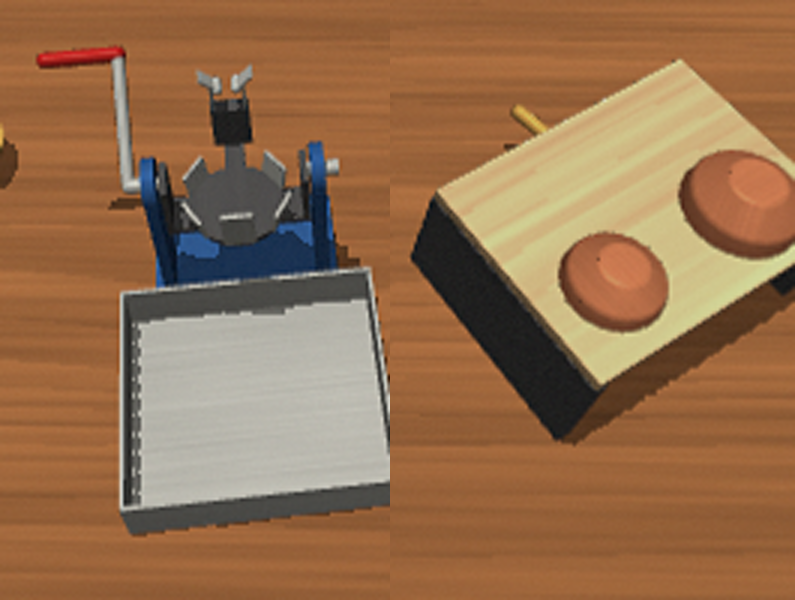

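```bash
cat > fit.py <<'E'
from h import *
import pickle
from scipy.optimize import least_squares
T=pickle.load(open('top0.pkl','rb'));S=pickle.load(open('scene0.pkl','rb'))
tl=lambda u,v:(u/3+80-.33,v/3+110-.33); tr=lambda u,v:((u-399)/3+285-.33,v/3+110-.33)
sl=lambda u,v:(u/3+170-.33,v/3+150-.33); sr=lambda u,v:((u-390)/3+365-.33,v/3+180-.33)
def fit(obs,x0):
    def res(p):
        r=R.from_euler('z',p[2]); return np.concatenate([proj(f,r.apply(P)+[p[0],p[1],0])-uv for f,uv,P in obs])
    s=least_squares(res,x0,loss='soft_l1'); print(s.x,np.round(s.fun.reshape(-1,2),1).tolist()); return s.x
g=-.0866
st=[(T,tr(735,385),(g,-.106,.18)),(T,tr(693,391),(g,-.079,.18)),(T,tr(779,379),(g,-.133,.18)),
(S,sl(81,56),(g,-.106,.18)),(S,sl(124,52),(g,-.079,.18)),(S,sl(38,60),(g,-.133,.18)),
(S,sl(150,160),(0,-.062,.15)),(S,sl(317,144),(0,.062,.15)),
(T,tr(629,42),(.125+.088,-.098,.047)),(T,tr(658,248),(.037,-.098,.047)),(T,tr(416,282),(.037,.098,.047)),
(S,sl(122,294),(.037,-.098,.047)),(S,sl(370,269),(.037,.098,.047)),(S,sl(122,510),(.213,-.098,.047))]
print('stand');p=fit(st,[.4,-.15,.1])
print('shelf')
sh=[(T,tl(286,23),(.085,-.12,.104)),(T,tl(388,207),(-.085,-.12,.104)),(T,tl(112,364),(-.085,.12,.104)),(T,tl(16,178),(.085,.12,.104)),
(S,sr(438,191),(-.085,-.12,.104)),(S,sr(682,60),(-.085,.12,.104)),(S,sr(600,390),(.085,-.12,.104))]
q=fit(sh,[.5,.3,.5])
a=atz(T,*tl(243,302),.05);b=atz(T,*tl(286,360),.05);c=atz(S,*sr(515,109),.05);d=atz(S,*sr(543,131),.05)
print('handle top',a,b,np.arctan2(*(a-b)[1::-1]),'scene',c,d,np.arctan2(*(d-c)[1::-1]))
print('lid',atz(T,263,267,.03),'shaker',atz(T,438,175,.06),'bowl',atz(T,440,258,.03))
E
python3 fit.py
```

```text
stand
[ 0.5405392  -0.13922842  0.1367776 ] [[-0.3, 0.3], [0.9, 0.0], [-2.2, 0.5], [-0.3, 0.2], [-2.6, 0.4], [1.8, -0.0], [-1.0, 2.2], [0.0, 1.9], [-1.6, -0.8], [0.3, 0.3], [-0.3, -0.4], [-0.4, -1.6], [0.4, -2.1], [-0.2, -0.4]]
shelf
[0.62372947 0.29368745 0.53456219] [[-0.5, -0.8], [0.1, -0.9], [-0.5, -0.2], [-0.7, -1.4], [-1.4, -0.6], [-0.6, -0.8], [0.1, -1.3]]
handle top [0.54480345 0.27022693 0.05      ] [0.49888128 0.23382681 0.05      ] 0.6702419322590535 scene [0.50128303 0.23721993 0.05      ] [0.52271719 0.25576492 0.05      ] 0.7132565949496878
lid [0.41361853 0.02614629 0.03      ] shaker [ 0.63243138 -0.39127955  0.06      ] bowl [ 0.43565047 -0.39757653  0.03      ]
```

Request:
play_rows(
  commands=[0.083,-0.112,-0.022,0,0,-0.0285,0.083,-0.112,-0.022,0,0,-0.0285,0.083,-0.112,-0.022,0,0,-0.0285,0.083,-0.112,-0.022,0,0,-0.0285,0.083,-0.112,-0.022,0,0,-0.0285,0.083,-0.112,-0.022,0,0,-0.0285,0.083,-0.112,-0.022,0,0,-0.0285,0.083,-0.112,-0.022,0,0,-0.0285],
  fingers=60,
)

```text
time_s: 0.77
eef_pos: [0.3069, 0.5069, 0.2041]
eef_rot: [0.494, 0.87, -0.001, -0.0]
wrist_force: [-0.2, -0.7, -0.1]
grip_width: 0.0601
gripper_force: 0.0
```

Request:
play_rows(
  commands=[0.083,-0.112,-0.022,0,0,-0.0285,0.083,-0.112,-0.022,0,0,-0.0285,0.083,-0.112,-0.022,0,0,-0.0285,0.083,-0.112,-0.022,0,0,-0.0285,0.083,-0.112,-0.022,0,0,-0.0285,0.083,-0.112,-0.022,0,0,-0.0285,0.083,-0.112,-0.022,0,0,-0.0285,0.083,-0.112,-0.022,0,0,-0.0285],
)

```text
time_s: 1.43
eef_pos: [0.4064, 0.3726, 0.1779]
eef_rot: [0.767, 0.641, -0.0, -0.0]
wrist_force: [0.1, 0.9, 0.1]
grip_width: 0.0602
gripper_force: 0.0
```

Request:
play_rows(
  commands=[0.083,-0.112,-0.022,0,0,-0.0285,0.083,-0.112,-0.022,0,0,-0.0285,0.083,-0.112,-0.022,0,0,-0.0285,0.083,-0.112,-0.022,0,0,-0.0285,0.083,-0.112,-0.022,0,0,-0.0285,0.083,-0.112,-0.022,0,0,-0.0285,0.083,-0.112,-0.022,0,0,-0.0285,0.083,-0.112,-0.022,0,0,-0.0285],
)

```text
time_s: 2.1
eef_pos: [0.506, 0.2382, 0.1515]
eef_rot: [0.943, 0.332, -0.0, -0.0]
wrist_force: [0.4, -0.3, -1.1]
grip_width: 0.06
gripper_force: 0.0
```

Request:
play_rows(
  commands=[0,0.012,-0.096,0,0,0,0,0,-0.096,0,0,0,0,0,-0.096,0,0,0,0,0,-0.096,0,0,0,0,0,-0.096,0,0,0,0,0,-0.096,0,0,0,0,0,-0.096,0,0,0,0,0,-0.096,0,0,0],
)

```text
time_s: 2.77
eef_pos: [0.5054, 0.2409, 0.0358]
eef_rot: [0.943, 0.334, -0.0, -0.0]
wrist_force: [0.1, -0.4, -0.6]
grip_width: 0.0601
gripper_force: 0.0
```

Request:
play_rows(
  commands=[0,0,0,0,0,0,0,0,0,0,0,0,0,0,0,0,0,0,0,0,0,0,0,0,0,0,0,0,0,0,0,0,0,0,0,0,0,0,0,0,0,0,0,0,0,0,0,0],
  fingers=0,
)

```text
time_s: 3.43
eef_pos: [0.5063, 0.2411, 0.0377]
eef_rot: [0.943, 0.334, 0.001, 0.0]
wrist_force: [-1.1, -1.0, 3.3]
grip_width: 0.0091
gripper_force: 58.5
```

Request:
play_rows(
  commands=[0,0,0,0,0,0,0,0,0,0,0,0,0,0,0,0,0,0,0,0,-0.015,0,0,0,0,0,-0.015,0,0,0,0,0,-0.01,0,0,0,0,0,0,0,0,0,0,0,0,0,0,0],
  fingers=30,
)

```text
time_s: 4.1
eef_pos: [0.5056, 0.241, 0.0306]
eef_rot: [0.943, 0.334, -0.0, -0.0]
wrist_force: [0.9, -0.5, 0.3]
grip_width: 0.03
gripper_force: 0.0
```

Request:
play_rows(
  commands=[0,0,0,0,0,0,0,0,0,0,0,0,0,0,0,0,0,0,0,0,0,0,0,0,0,0,0,0,0,0,0,0,0,0,0,0,0,0,0,0,0,0,0,0,0,0,0,0],
  fingers=0,
)

```text
time_s: 4.77
eef_pos: [0.5059, 0.2411, 0.0311]
eef_rot: [0.943, 0.334, 0.0, 0.0]
wrist_force: [-0.7, -1.5, 1.5]
grip_width: 0.0092
gripper_force: 58.4
```

Request:
play_rows(
  commands=[-0.02,-0.012,0,0,0,0,-0.04,-0.024,0,0,0,0,-0.048,-0.028,0,0,0,0,-0.048,-0.028,0,0,0,0,-0.048,-0.028,0,0,0,0,-0.048,-0.028,0,0,0,0,-0.048,-0.028,0,0,0,0,-0.048,-0.028,0,0,0,0],
)

```text
time_s: 5.43
eef_pos: [0.4529, 0.21, 0.031]
eef_rot: [0.943, 0.334, 0.0, 0.0]
wrist_force: [1.3, 1.6, 1.2]
grip_width: 0.0096
gripper_force: 58.5
```

Request:
play_rows(
  commands=[-0.048,-0.028,0,0,0,0,-0.048,-0.028,0,0,0,0,-0.048,-0.028,0,0,0,0,-0.048,-0.028,0,0,0,0,-0.048,-0.028,0,0,0,0,-0.048,-0.028,0,0,0,0,-0.048,-0.028,0,0,0,0,-0.03,-0.018,0,0,0,0],
)

```text
time_s: 6.1
eef_pos: [0.3976, 0.1779, 0.0308]
eef_rot: [0.943, 0.334, -0.0, -0.0]
wrist_force: [1.9, 1.7, 0.1]
grip_width: 0.0094
gripper_force: 58.6
```

Request:
play_rows(
  commands=[0,0,0,0,0,0,0,0,0,0,0,0,0,0,0,0,0,0,0,0,0,0,0,0,0,0,0,0,0,0,0,0,0,0,0,0,0,0,0,0,0,0,0,0,0,0,0,0],
  fingers=50,
)

```text
time_s: 6.77
eef_pos: [0.3988, 0.1784, 0.0309]
eef_rot: [0.943, 0.334, -0.0, -0.0]
wrist_force: [-0.8, -0.2, 0.2]
grip_width: 0.05
gripper_force: 0.0
```

Run:
```python
from h import *
import pickle
f=grab('top','t1.png');pickle.dump(f,open('t1.pkl','wb'));g=grab('scene','s1.png');pickle.dump(g,open('s1.pkl','wb'))
print(proj(f,[.475,.24,.08]),proj(g,[.475,.24,.08]))
```

```text
[168.67101062 238.59895954] [408.69110511 199.90019355]
```

Request:
play_rows(
  commands=[0,0,0.1,0,0,0,0,0,0.14,0,0,0,0,0,0.14,0,0,0,0,0,0.14,0,0,0,0,0,0.14,0,0,0,0,0,0.14,0,0,0,0,0,0.14,0,0,0,0,0,0.13,0,0,0],
  fingers=85.4,
)

```text
time_s: 7.53
eef_pos: [0.3987, 0.1784, 0.1927]
eef_rot: [0.943, 0.334, 0.0, 0.0]
wrist_force: [1.1, 0.5, 0.5]
grip_width: 0.0853
gripper_force: 0.0
```

Run:
```python
from h import *
import pickle
f=grab('top','t1.png');pickle.dump(f,open('t1.pkl','wb'));g=grab('scene','s1.png');pickle.dump(g,open('s1.pkl','wb'))
c=lambda i,x,y,w,h,k: cv2.resize(i[y:y+h,x:x+w],None,fx=k,fy=k,interpolation=cv2.INTER_CUBIC)[:,:,::-1]
cv2.imwrite('pics/c3.png',np.hstack([c(f['img'],110,180,133,133,3),c(g['img'],345,130,133,133,3)]))
print(arm.read_state()['eef_pos'])
```

```text
[0.4009907  0.1788365  0.19526058]
```

View pics/c3.png

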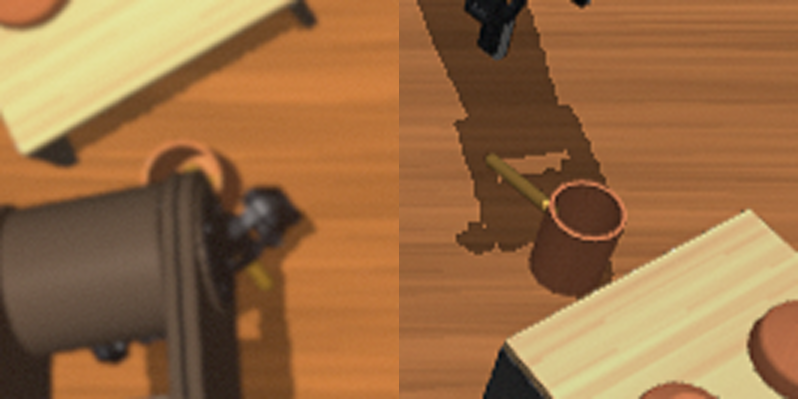

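Run:
```python
from h import *
import pickle
f=pickle.load(open('t1.pkl','rb'));g=pickle.load(open('s1.pkl','rb'))
s=lambda u,v:((u-399)/3+345-.33,v/3+130-.33)
for uv in[(549,206),(626,216),(587,180),(587,243)]: print(atz(g,*s(*uv),.08))
print(atz(g,*s(490,156),.05),atz(g,*s(546,205),.05))
for uv in [(145,191),(241,191),(193,143)]: print(atz(f,uv[0]/3+109.67,uv[1]/3+179.67,.08))
```

```text
[0.47053865 0.20708255 0.08      ]
[0.48011679 0.26688247 0.08      ]
[0.44300419 0.2423289  0.08      ]
[0.50737672 0.23111774 0.08      ]
[0.3917908  0.17492213 0.05      ] [0.44568489 0.21508127 0.05      ]
[0.46394716 0.26425844 0.08      ]
[0.46456398 0.19041746 0.08      ]
[0.50096939 0.22871396 0.08      ]
```

Request:
play_rows(
  commands=[0.122,0.093,0,0,0,-0.006,0.122,0.093,0,0,0,-0.007,0.122,0.093,0,0,0,0,0.122,0.093,0,0,0,0,0,0,-0.09,0,0,0,0,0,-0.09,0,0,0,0,0,-0.09,0,0,0,0,0,-0.09,0,0,0],
)

```text
time_s: 8.3
eef_pos: [0.4711, 0.234, 0.1351]
eef_rot: [0.949, 0.315, -0.001, -0.0]
wrist_force: [0.2, 0.2, 0.3]
grip_width: 0.0855
gripper_force: 0.0
```

Request:
play_rows(
  commands=[0,0,-0.085,0,0,0,0,0,-0.085,0,0,0,0,0,-0.085,0,0,0,0,0,-0.085,0,0,0,0,0,-0.085,0,0,0,0,0,-0.085,0,0,0,0,0,-0.085,0,0,0,0,0,-0.085,0,0,0],
)

```text
time_s: 8.97
eef_pos: [0.4708, 0.2338, 0.0333]
eef_rot: [0.949, 0.315, -0.001, -0.0]
wrist_force: [-0.3, -0.0, 0.3]
grip_width: 0.0855
gripper_force: 0.0
```

Request:
play_rows(
  commands=[0,0,0,0,0,0,0,0,0,0,0,0,0,0,0,0,0,0,0,0,0,0,0,0,0,0,0,0,0,0,0,0,0,0,0,0,0,0,0,0,0,0,0,0,0,0,0,0],
  fingers=50,
)

```text
time_s: 9.63
eef_pos: [0.4719, 0.2341, 0.0355]
eef_rot: [0.949, 0.315, 0.0, 0.0]
wrist_force: [-0.6, -0.1, -3.6]
grip_width: 0.0616
gripper_force: 65.8
```

Request:
play_rows(
  commands=[0,0,0,0,0,0,0,0,0,0,0,0,0,0,0,0,0,0,0,0,0.02,0,0,0,0,0,0.02,0,0,0,0,0,0.02,0,0,0,0,0,0,0,0,0,0,0,0,0,0,0],
  fingers=72,
)

```text
time_s: 10.3
eef_pos: [0.4723, 0.2343, 0.045]
eef_rot: [0.949, 0.315, 0.001, 0.0]
wrist_force: [0.5, 0.6, -1.0]
grip_width: 0.0719
gripper_force: 0.0
```

Request:
play_rows(
  commands=[0,0,0,0,0,0,0,0,0,0,0,0,0,0,0,0,0,0,0,0,0,0,0,0,0,0,0,0,0,0,0,0,0,0,0,0,0,0,0,0,0,0,0,0,0,0,0,0],
  fingers=50,
)

```text
time_s: 10.97
eef_pos: [0.4726, 0.2344, 0.0452]
eef_rot: [0.949, 0.315, 0.001, -0.0]
wrist_force: [-0.4, -0.1, 5.2]
grip_width: 0.0612
gripper_force: 66.0
```

Run:
```python
from h import *
f=grab('top','t2.png');g=grab('scene','s2.png')
c=lambda i,x,y,w,h,k: cv2.resize(i[y:y+h,x:x+w],None,fx=k,fy=k,interpolation=cv2.INTER_CUBIC)[:,:,::-1]
cv2.imwrite('pics/c4.png',c(g['img'],345,130,133,100,6))
s=arm.read_state();print(s['eef_pos'],s['eef_rot'])
```

```text
[0.47255422 0.2343889  0.04520033] [ 9.49226480e-01  3.14592916e-01  6.21422969e-04 -3.88143609e-05]
```

View pics/c4.png

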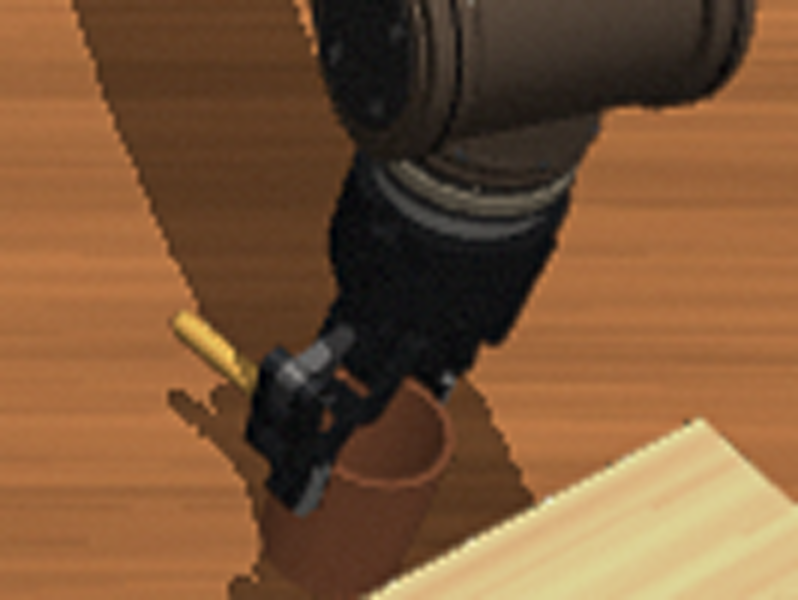

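Run:
```python
from h import *
import pickle
g=pickle.load(open('s1.pkl','rb'))
s=lambda u,v:(u/6+345-.42,v/6+130-.42)
print(atz(g,*s(454,436),.08)-[.005,.030,0], atz(g,*s(395,488),.08)-[.032,-.006,0])
t=atz(g,*s(177,324),.05); print(t); 
for c in ([.474,.235],[.4726,.2344]):
    print(np.arctan2(c[1]-t[1],c[0]-t[0]),np.hypot(c[1]-t[1],c[0]-t[0]))
r=R.from_quat(arm.read_state()['eef_rot']); print(np.arctan2(*r.apply([1,0,0])[1::-1]))
```

```text
[0.47687303 0.23632689 0.08      ] [0.4760128  0.24421856 0.08      ]
[0.39836103 0.17171997 0.05      ]
0.696666708963271 0.09861853906950765
0.701176151830839 0.09716074873143901
0.6400558492811467
```

Request:
play_rows(
  commands=[0,0,0.07,0,0,0,0,0,0.14,0,0,0,0,0,0.19,0,0,0,0,0,0.2,0,0,0,0,0,0.2,0,0,0,0,0,0.2,0,0,0,0,0,0.17,0,0,0,0,0,0.1,0,0,0],
)

```text
time_s: 11.73
eef_pos: [0.4721, 0.2342, 0.2375]
eef_rot: [0.949, 0.315, 0.001, 0.0]
wrist_force: [0.4, 0.3, -3.9]
grip_width: 0.0615
gripper_force: 66.5
```

Request:
play_rows(
  commands=[0.01,-0.06,0,0,0,-0.01,0.02,-0.12,0,0,0,-0.01,0.029,-0.175,0,0,0,-0.011,0.029,-0.175,0,0,0,-0.011,0.029,-0.175,0,0,0,-0.011,0.029,-0.175,0,0,0,-0.011,0.029,-0.175,0,0,0,-0.011,0.029,-0.175,0,0,0,-0.01],
)

```text
time_s: 12.4
eef_pos: [0.5008, 0.0479, 0.2319]
eef_rot: [0.983, 0.184, -0.003, -0.001]
wrist_force: [0.4, -0.2, -3.7]
grip_width: 0.0613
gripper_force: 66.4
```

Request:
play_rows(
  commands=[0.029,-0.175,0,0,0,-0.01,0.029,-0.175,0,0,0,-0.01,0.029,-0.175,0,0,0,-0.011,0.029,-0.175,0,0,0,-0.011,0.029,-0.175,0,0,0,-0.011,0.029,-0.175,0,0,0,-0.011,0.027,-0.14,0,0,0,-0.01,0.01,-0.07,0,0,0,-0.01],
)

```text
time_s: 13.07
eef_pos: [0.5327, -0.1418, 0.232]
eef_rot: [0.999, 0.052, -0.002, -0.001]
wrist_force: [0.3, 1.4, -3.8]
grip_width: 0.0612
gripper_force: 66.4
```

Run:
```python
from h import *
import pickle
f=grab('top','t3.png');g=grab('scene','s3.png');pickle.dump((f,g),open('3.pkl','wb'))
c=lambda i,x,y,w,h,k: cv2.resize(i[y:y+h,x:x+w],None,fx=k,fy=k,interpolation=cv2.INTER_CUBIC)[:,:,::-1]
cv2.imwrite('pics/c5.png',np.hstack([c(g['img'],190,100,100,145,4),c(f['img'],285,140,100,145,4)]))
s=arm.read_state();print(s['eef_pos'],s['eef_rot'],s['grip_width'])
```

```text
[ 0.53296712 -0.14068856  0.23260454] [ 9.98614992e-01  5.25734081e-02 -1.85431837e-03 -8.34588189e-04] 0.06122706665391489
```

View pics/c5.png

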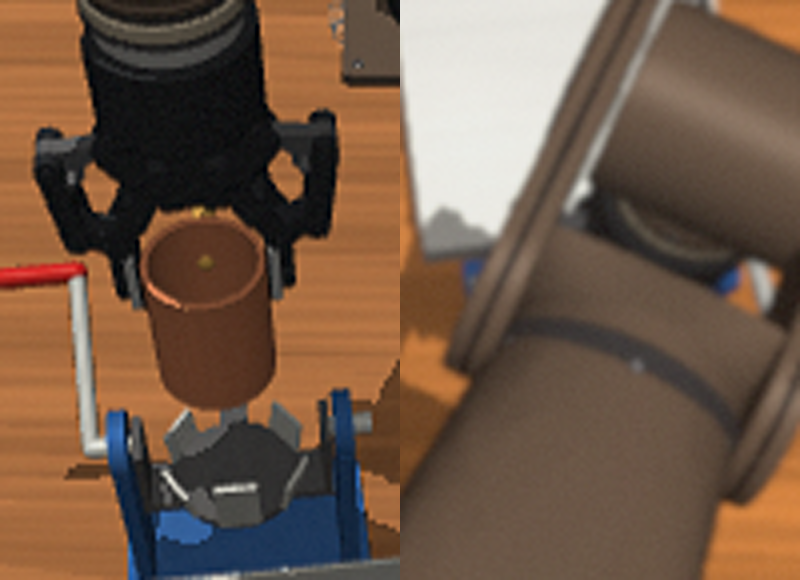

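Run:
```python
from h import *
import pickle
f,g=pickle.load(open('3.pkl','rb'))
s=lambda u,v:(u/4+190-.375,v/4+100-.375)
for z in(.267,):
  P=[atz(g,*s(*uv),z) for uv in [(143,262),(266,262),(204,220),(204,307)]]
  print(np.round(P,4),(P[0]+P[1])/2,(P[2]+P[3])/2)
rt=R.from_quat(arm.read_state()['eef_rot']);print(rt.apply([1,0,0]),rt.apply([0,0,1]))
p=[.5405,-.1392];r=R.from_euler('z',.137)
L=lambda q:r.inv().apply(q-np.array([p[0],p[1],0]))
print('tab local',L(atz(g,*s(236,488),.136)),'posts',L(atz(g,*s(118,411),.15)),L(atz(g,*s(343,391),.15)))
print('rim front-low',L(atz(g,*s(204,307),.267)))
# handle stub seen over rim
print('pivot ends', L(atz(g,*s(370,422),.13)),L(atz(g,*s(95,446),.13)))
```

```text
[[ 0.5402 -0.1712  0.267 ]
 [ 0.5397 -0.1116  0.267 ]
 [ 0.5116 -0.1441  0.267 ]
 [ 0.5689 -0.1391  0.267 ]] [ 0.53992862 -0.14139846  0.267     ] [ 0.54024997 -0.14159033  0.267     ]
[ 0.9944652   0.10500428 -0.00361575] [-0.00379125  0.00147189 -0.99999173]
tab local [ 0.04177672 -0.0006031   0.136     ] posts [-0.00761198 -0.06085568  0.15      ] [-0.00592971  0.06257556  0.15      ]
rim front-low [ 0.02818418 -0.00378746  0.267     ]
pivot ends [0.00207777 0.07632242 0.13      ] [-0.00052434 -0.07659871  0.13      ]
```

Request:
play_rows(
  commands=[0,0.017,-0.03,0,0,0,0,0,-0.06,0,0,0,0,0,-0.07,0,0,0,0,0,-0.07,0,0,0,0,0,-0.07,0,0,0,0,0,-0.06,0,0,0,0,0,-0.05,0,0,0,0,0,-0.03,0,0,0],
)

```text
time_s: 13.83
eef_pos: [0.5336, -0.1364, 0.1672]
eef_rot: [0.999, 0.055, -0.001, -0.001]
wrist_force: [-0.5, 0.3, -3.1]
grip_width: 0.0616
gripper_force: 66.4
```

Request:
play_rows(
  commands=[0,0,-0.015,0,0,0,0,0,-0.015,0,0,0,0,0,-0.015,0,0,0,0,0,-0.015,0,0,0,0,0,-0.015,0,0,0,0,0,-0.015,0,0,0,0,0,0,0,0,0,0,0,0,0,0,0],
)

```text
time_s: 14.5
eef_pos: [0.5345, -0.1375, 0.1562]
eef_rot: [0.998, 0.055, 0.0, 0.001]
wrist_force: [-0.0, -2.2, -1.6]
grip_width: 0.0615
gripper_force: 66.6
```

Run:
```python
from h import *
s=arm.read_state();print(s['eef_pos'],s['wrist_force'],s['moment'])
```

```text
[ 0.53450444 -0.1375135   0.15615742] [-0.02400781 -2.24265117 -1.6094356 ] [-0.31579386  0.26623009  0.14372236]
```

Request:
play_rows(
  commands=[0,-0.008,-0.008,0,0,0,0,0,-0.008,0,0,0,0,0,-0.008,0,0,0,0,0,-0.008,0,0,0,0,0,-0.008,0,0,0,0,0,0,0,0,0,0,0,0,0,0,0,0,0,0,0,0,0],
)

```text
time_s: 15.17
eef_pos: [0.5351, -0.1388, 0.1507]
eef_rot: [0.998, 0.055, 0.001, 0.001]
wrist_force: [0.6, -5.9, 5.3]
grip_width: 0.0615
gripper_force: 67.2
```

Run:
```python
from h import *
import pickle
s=arm.read_state();print(s['eef_pos'],s['wrist_force'],s['moment'])
g=grab('scene','s4.png')
c=lambda i,x,y,w,h,k: cv2.resize(i[y:y+h,x:x+w],None,fx=k,fy=k,interpolation=cv2.INTER_CUBIC)[:,:,::-1]
cv2.imwrite('pics/c6.png',c(g['img'],190,110,110,120,5))
```

```text
[ 0.53508962 -0.1388476   0.15071596] [ 0.63203989 -5.89246886  5.28717417] [-0.80686997  0.3723316   0.31185794]
```

View pics/c6.png

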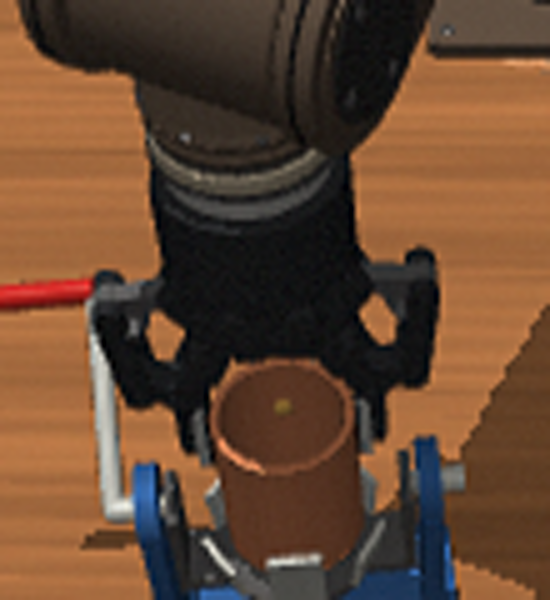

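Request:
play_rows(
  commands=[0,0,0,0,0,0.004,0,0,0,0,0,0.004,0,0,0,0,0,0.004,0,0,0,0,0,0.004,0,0,0,0,0,0.004,0,0,0,0,0,0,0,0,0,0,0,0,0,0,0,0,0,0],
)

```text
time_s: 15.88
eef_pos: [0.5343, -0.1366, 0.1497]
eef_rot: [0.996, 0.085, 0.0, -0.002]
wrist_force: [0.0, 1.6, 6.9]
grip_width: 0.0612
gripper_force: 67.4
```

Run:
```python
from h import *
s=arm.read_state();print(s['eef_pos'],s['wrist_force'],s['moment'])
```

```text
[ 0.53425679 -0.1365922   0.14965672] [0.02414774 1.63436454 6.91944406] [ 0.18697985  0.47111816 -0.25879273]
```

Request:
play_rows(
  commands=[0,0,-0.008,0,0,-0.003,0,0,-0.008,0,0,0,0,0,-0.008,0,0,0,0,0,-0.008,0,0,0,0,0,-0.008,0,0,0,0,0,0,0,0,0,0,0,0,0,0,0,0,0,0,0,0,0],
)

```text
time_s: 16.55
eef_pos: [0.5336, -0.1377, 0.1422]
eef_rot: [0.997, 0.081, -0.001, -0.001]
wrist_force: [1.6, -0.7, -6.5]
grip_width: 0.0611
gripper_force: 66.3
```

Run:
```python
from h import *
s=arm.read_state();print(s['eef_pos'],s['wrist_force'],s['moment'])
```

```text
[ 0.53361719 -0.13769143  0.1422146 ] [ 1.56209062 -0.74467081 -6.4671681 ] [-0.05896682 -0.49925297 -0.09074232]
```

Request:
play_rows(
  commands=[0,0,0,0,0,0,0,0,0,0,0,0,0,0,0,0,0,0,0,0,0,0,0,0,0,0,0,0,0,0,0,0,0,0,0,0,0,0,0,0,0,0,0,0,0,0,0,0],
  fingers=74,
)

```text
time_s: 17.22
eef_pos: [0.5342, -0.138, 0.1435]
eef_rot: [0.997, 0.081, 0.0, 0.0]
wrist_force: [0.7, 0.4, -0.5]
grip_width: 0.0742
gripper_force: 0.0
```

Request:
play_rows(
  commands=[0,0,0.05,0,0,0,0,0,0.07,0,0,0,0,0,0.1,0,0,0,0,0,0.1,0,0,0,0,0,0.1,0,0,0,0,0,0.1,0,0,0,0,0,0.1,0,0,0,0,0,0.05,0,0,0],
)

```text
time_s: 17.88
eef_pos: [0.5353, -0.1385, 0.2477]
eef_rot: [0.997, 0.081, 0.002, 0.001]
wrist_force: [0.1, 0.8, 0.8]
grip_width: 0.0742
gripper_force: 0.0
```

Run:
```python
from h import *
import pickle
s=arm.read_state();print(s['eef_pos'],s['wrist_force'])
g=grab('scene','s5.png');pickle.dump(g,open('s5.pkl','wb'))
c=lambda i,x,y,w,h,k: cv2.resize(i[y:y+h,x:x+w],None,fx=k,fy=k,interpolation=cv2.INTER_CUBIC)[:,:,::-1]
cv2.imwrite('pics/c7.png',c(g['img'],180,130,120,120,5))
```

```text
[ 0.53527873 -0.13845448  0.24767034] [0.12466844 0.83644953 0.79010521]
```

View pics/c7.png

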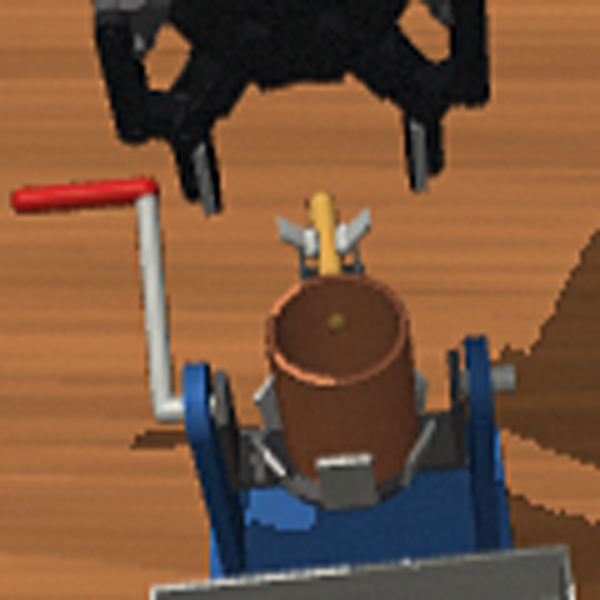

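Run:
```python
from h import *
import pickle
g=pickle.load(open('s5.pkl','rb'))
s=lambda u,v:(u/5+180-.4,v/5+130-.4)
r=R.from_euler('z',.137);p=np.array([.5405,-.1392,0]);L=lambda q:r.inv().apply(q-p)
for uv in[(265,327),(411,327),(338,277),(338,387)]: print(L(atz(g,*s(*uv),.176)))
P=lambda *q:(proj(g,r.apply(q)+p)-[180,130]+.4)*5
print('tip home',P(-.105,0,.146),'tip on noses',P(-.102,0,.166),P(-.105,0,.152),'root',P(-.031,0,.146))
```

```text
[-0.00323424 -0.02852537  0.176     ]
[0.00464238 0.03318141 0.176     ]
[-0.02713631  0.00404593  0.176     ]
[0.03267018 0.00040106 0.176     ]
tip home [324.94700512 193.84005065] tip on noses [321.28095886 168.9889686 ] [323.75423935 185.08766809] root [334.32475595 314.7682302 ]
```

Request:
play_rows(
  commands=[-0.0274,-0.05,0,0,0,0.0308,-0.0274,-0.05,0,0,0,0.0308,-0.0274,-0.05,0,0,0,0.0308,-0.0274,-0.05,0,0,0,0.0308,-0.0274,-0.05,0,0,0,0.0308,-0.0274,-0.05,0,0,0,0.0308,-0.0274,-0.05,0,0,0,0.0308,-0.0274,-0.05,0,0,0,0.0308],
  fingers=45,
)

```text
time_s: 18.6
eef_pos: [0.5009, -0.1982, 0.2435]
eef_rot: [0.891, 0.454, -0.0, -0.0]
wrist_force: [0.9, 0.3, -0.5]
grip_width: 0.0451
gripper_force: 0.0
```

Request:
play_rows(
  commands=[-0.0274,-0.05,0,0,0,0.0308,-0.0274,-0.05,0,0,0,0.0308,-0.0274,-0.05,0,0,0,0.0308,-0.0274,-0.05,0,0,0,0.0308,-0.0274,-0.05,0,0,0,0.0308,-0.0274,-0.05,0,0,0,0.0308,-0.0274,-0.05,0,0,0,0.0308,-0.0274,-0.05,0,0,0,0.0308],
)

```text
time_s: 19.27
eef_pos: [0.468, -0.2582, 0.2435]
eef_rot: [0.654, 0.756, 0.0, -0.0]
wrist_force: [-0.5, -0.5, -0.3]
grip_width: 0.0451
gripper_force: 0.0
```

Run:
```python
from h import *
s=arm.read_state();print(s['eef_pos'],R.from_quat(s['eef_rot']).as_matrix()[:,1:],s['wrist_force'])
r=R.from_euler('z',.137)
p=np.array([.5405,-.1392,.13])
prev=None
for a in np.linspace(-60,62,17):
    a=np.radians(a); q=r.apply([.1*np.sin(a),-.108,.1*np.cos(a)])+p-[0,0,.02]
    print(np.round(q,4), None if prev is None else np.round((q-prev)/.15,3)); prev=q
```

```text
[ 0.46798895 -0.25817809  0.24353457] [[ 9.89549736e-01 -5.83858782e-04]
 [ 1.44191072e-01  5.09979044e-04]
 [-5.04223030e-04 -9.99999700e-01]] [-0.46371014 -0.47903617 -0.30485516]
[ 0.4695 -0.258   0.16  ] None
[ 0.4768 -0.257   0.171 ] [0.049 0.007 0.074]
[ 0.4855 -0.2558  0.181 ] [0.058 0.008 0.066]
[ 0.4955 -0.2544  0.1897] [0.066 0.009 0.058]
[ 0.5065 -0.2529  0.197 ] [0.073 0.01  0.049]
[ 0.5183 -0.2513  0.2028] [0.079 0.011 0.038]
[ 0.5309 -0.2495  0.2069] [0.083 0.012 0.027]
[ 0.5438 -0.2478  0.2093] [0.086 0.012 0.016]
[ 0.557  -0.2459  0.21  ] [0.088 0.012 0.004]
[ 0.5701 -0.2441  0.2089] [ 0.088  0.012 -0.007]
[ 0.583  -0.2424  0.206 ] [ 0.086  0.012 -0.019]
[ 0.5953 -0.2407  0.2014] [ 0.082  0.011 -0.03 ]
[ 0.607  -0.2391  0.1953] [ 0.078  0.011 -0.041]
[ 0.6178 -0.2376  0.1876] [ 0.072  0.01  -0.051]
[ 0.6274 -0.2362  0.1785] [ 0.064  0.009 -0.06 ]
[ 0.6358 -0.2351  0.1682] [ 0.056  0.008 -0.068]
[ 0.6427 -0.2341  0.1569] [ 0.046  0.006 -0.075]
```

Descend .0835 and cage the grip.

Request:
play_rows(
  commands=[0.01,0,-0.07,0,0,0,0,0,-0.07,0,0,0,0,0,-0.07,0,0,0,0,0,-0.07,0,0,0,0,0,-0.07,0,0,0,0,0,-0.07,0,0,0,0,0,-0.07,0,0,0,0,0,-0.067,0,0,0],
)

```text
time_s: 19.93
eef_pos: [0.4698, -0.2577, 0.159]
eef_rot: [0.656, 0.755, -0.0, -0.0]
wrist_force: [0.6, 0.4, -0.1]
grip_width: 0.0448
gripper_force: 0.0
```

Request:
play_rows(
  commands=[0,0,0,0,0,0,0,0,0,0,0,0,0,0,0,0,0,0,0,0,0,0,0,0,0,0,0,0,0,0,0,0,0,0,0,0,0,0,0,0,0,0,0,0,0,0,0,0],
  fingers=16,
)

```text
time_s: 20.6
eef_pos: [0.47, -0.2581, 0.1607]
eef_rot: [0.656, 0.755, 0.0, 0.0]
wrist_force: [0.1, -0.7, -0.6]
grip_width: 0.0163
gripper_force: 0.0
```

Request:
play_rows(
  commands=[0.049,0.007,0.074,0,0,0,0.058,0.008,0.066,0,0,0,0.066,0.009,0.058,0,0,0,0.073,0.01,0.049,0,0,0,0.079,0.011,0.038,0,0,0,0.083,0.012,0.027,0,0,0,0.086,0.012,0.016,0,0,0,0.088,0.012,0.004,0,0,0],
)

```text
time_s: 21.27
eef_pos: [0.5573, -0.2466, 0.2126]
eef_rot: [0.656, 0.755, -0.002, 0.0]
wrist_force: [-4.9, -0.4, 3.8]
grip_width: 0.0163
gripper_force: 2.5
```

Request:
play_rows(
  commands=[0.088,0.012,-0.007,0,0,0,0.086,0.012,-0.019,0,0,0,0.082,0.011,-0.03,0,0,0,0.078,0.011,-0.041,0,0,0,0.072,0.01,-0.051,0,0,0,0.064,0.009,-0.06,0,0,0,0.056,0.008,-0.068,0,0,0,0.046,0.006,-0.075,0,0,0],
)

```text
time_s: 21.93
eef_pos: [0.6438, -0.2343, 0.1585]
eef_rot: [0.656, 0.755, -0.001, 0.0]
wrist_force: [-3.1, -0.4, 1.7]
grip_width: 0.0161
gripper_force: 1.8
```

Run:
```python
from h import *
s=arm.read_state();print(s['eef_pos'],s['wrist_force'])
g=grab('scene','s6.png')
c=lambda i,x,y,w,h,k: cv2.resize(i[y:y+h,x:x+w],None,fx=k,fy=k,interpolation=cv2.INTER_CUBIC)[:,:,::-1]
cv2.imwrite('pics/c8.png',c(g['img'],160,140,160,190,3))
```

```text
[ 0.64377238 -0.2342773   0.15851857] [-3.11563358 -0.38231637  1.72604372]
```

View pics/c8.png

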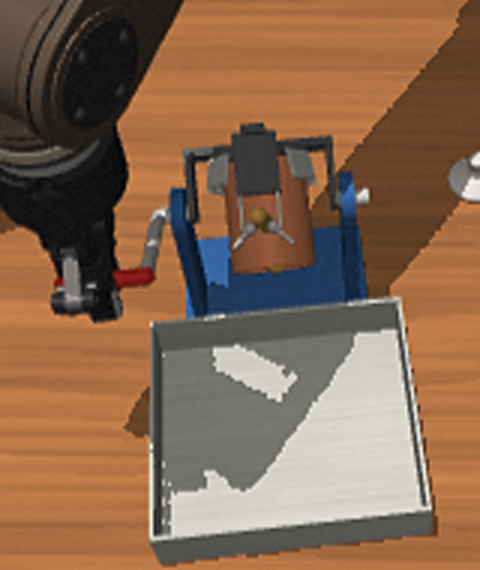

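Request:
play_rows(
  commands=[0.01,0.001,-0.018,0,0,0,0.01,0.001,-0.018,0,0,0,0,0,0,0,0,0,0,0,0,0,0,0,0,0,0,0,0,0,0,0,0,0,0,0,0,0,0,0,0,0,0,0,0,0,0,0],
)

```text
time_s: 22.65
eef_pos: [0.6438, -0.2339, 0.1523]
eef_rot: [0.656, 0.755, -0.002, -0.002]
wrist_force: [-8.6, 0.1, 3.6]
grip_width: 0.0162
gripper_force: 4.1
```

```bash
cat > balls.py <<'E'
from h import *
r=R.from_euler('z',.137);p=np.array([.5405,-.1392,0])
for n in('scene','top'):
    g=grab(n,n+'_b.png'); hsv=cv2.cvtColor(g['img'],cv2.COLOR_RGB2HSV)
    C=np.array([proj(g,r.apply([x,y,.01])+p) for x,y in((.042,-.093),(.208,-.093),(.208,.093),(.042,.093))])
    m=np.zeros(hsv.shape[:2],np.uint8);cv2.fillPoly(m,[C.astype(int)],255)
    k=((hsv[...,1]>90)&(hsv[...,0]>8)&(hsv[...,0]<35)&(hsv[...,2]>40)&(m>0)).astype(np.uint8)
    nn,_,st,ce=cv2.connectedComponentsWithStats(k)
    for s,c in zip(st[1:],ce[1:]):
        if s[4]>4: print(n,s[4],np.round(c,1),'tray xy',np.round(r.inv().apply(atz(g,*c,.012)-p)-[.125,0,0],3)[:2])
s=arm.read_state();print(s['time_s'],s['eef_pos'],s['wrist_force'])
E
python3 balls.py
```

```text
scene 58 [267.5 290.9] tray xy [0.024 0.025]
scene 63 [239.7 303.9] tray xy [ 0.047 -0.039]
scene 21 [289.  308.2] tray xy [0.07  0.067]
top 34 [293.6 140. ] tray xy [0.076 0.067]
top 37 [337.3 144.9] tray xy [ 0.05 -0.04]
top 38 [313.2 157.3] tray xy [0.026 0.025]
top 72 [337.  176.5] tray xy [-0.031 -0.027]
top 140 [326.9 193. ] tray xy [-0.069  0.004]
22.75 [ 0.64378591 -0.23387776  0.15229763] [-8.37532183 -0.19238275  3.17830226]
```

Request:
play_rows(
  commands=[-0.02,-0.002,0.036,0,0,0,-0.046,-0.006,0.075,0,0,0,-0.056,-0.008,0.068,0,0,0,-0.064,-0.009,0.06,0,0,0,-0.072,-0.01,0.051,0,0,0,-0.078,-0.011,0.041,0,0,0,-0.082,-0.011,0.03,0,0,0,-0.086,-0.012,0.019,0,0,0],
)

```text
time_s: 23.42
eef_pos: [0.572, -0.2444, 0.213]
eef_rot: [0.656, 0.755, 0.002, 0.004]
wrist_force: [0.9, 0.2, 0.9]
grip_width: 0.0161
gripper_force: 0.8
```

Request:
play_rows(
  commands=[-0.088,-0.012,0.007,0,0,0,-0.088,-0.012,-0.004,0,0,0,-0.086,-0.012,-0.016,0,0,0,-0.083,-0.012,-0.027,0,0,0,-0.079,-0.011,-0.038,0,0,0,-0.073,-0.01,-0.049,0,0,0,-0.066,-0.009,-0.058,0,0,0,-0.058,-0.008,-0.066,0,0,0],
)

```text
time_s: 24.08
eef_pos: [0.478, -0.2577, 0.1737]
eef_rot: [0.656, 0.755, 0.001, 0.003]
wrist_force: [2.0, 0.5, 1.1]
grip_width: 0.016
gripper_force: 0.7
```

Request:
play_rows(
  commands=[-0.049,-0.007,-0.074,0,0,0,-0.015,-0.002,-0.015,0,0,0,-0.015,-0.002,-0.015,0,0,0,-0.01,0,-0.01,0,0,0,0,0,0,0,0,0,0,0,0,0,0,0,0,0,0,0,0,0,0,0,0,0,0,0],
)

```text
time_s: 24.75
eef_pos: [0.4682, -0.2584, 0.1573]
eef_rot: [0.656, 0.754, 0.003, 0.005]
wrist_force: [9.4, 3.9, 5.2]
grip_width: 0.0162
gripper_force: 4.9
```

Request:
play_rows(
  commands=[0.01,0.001,0.01,0,0,0,0.01,0.001,0.01,0,0,0,0,0,0,0,0,0,0,0,0,0,0,0,0,0,0,0,0,0,0,0,0,0,0,0,0,0,0,0,0,0,0,0,0,0,0,0],
  fingers=45,
)

```text
time_s: 25.42
eef_pos: [0.4667, -0.2583, 0.1572]
eef_rot: [0.656, 0.755, -0.0, -0.0]
wrist_force: [0.2, -1.1, -1.0]
grip_width: 0.0453
gripper_force: 0.0
```

Request:
play_rows(
  commands=[0,0,0.08,0,0,0,0,0,0.1,0,0,0,0,0,0.1,0,0,0,0,0,0.1,0,0,0,0,0,0.1,0,0,0,0,0,0.1,0,0,0,0,0,0.1,0,0,0,0,0,0.05,0,0,0],
)

```text
time_s: 26.08
eef_pos: [0.4676, -0.2589, 0.2703]
eef_rot: [0.656, 0.755, 0.0, 0.002]
wrist_force: [0.5, 0.7, 0.7]
grip_width: 0.0452
gripper_force: 0.0
```

```bash
python3 balls.py
python3 - <<'E'
from h import *
g=grab('scene','s7.png');a=cv2.imread('pics/s7.png').astype(int);b=cv2.imread('pics/s5.png').astype(int)
# pot/lever region vs. the picture just after clipping
for n,(x,y,w,h) in dict(pot=(225,165,50,70),lever=(180,162,40,55)).items(): print(n,np.abs(a-b)[y:y+h,x:x+w].mean())
hsv=cv2.cvtColor(g['img'],cv2.COLOR_RGB2HSV)
for im in(a,b):
    i=im.astype(np.uint8);hs=cv2.cvtColor(i,cv2.COLOR_BGR2HSV)
    red=(hs[...,0]<4)|(hs[...,0]>176);red&=(hs[...,1]>180);red[:, 230:]=0;red[:150]=0;red[230:]=0
    yl=(hs[...,0]>17)&(hs[...,0]<30)&(hs[...,1]>120);m=np.zeros_like(yl);m[160:195,235:258]=1;yl&=m
    print('grip',np.argwhere(red).mean(0),red.sum(),'handle',np.argwhere(yl).mean(0),yl.sum())
E
```

```text
scene 60 [267.7 291.3] tray xy [0.025 0.025]
scene 66 [239.2 305. ] tray xy [ 0.049 -0.04 ]
scene 21 [289.  308.2] tray xy [0.07  0.067]
top 34 [293.6 140. ] tray xy [0.076 0.067]
top 34 [337.3 144.6] tray xy [ 0.05 -0.04]
top 37 [313.  157.1] tray xy [0.026 0.025]
top 165 [336.8 193.7] tray xy [-0.073 -0.02 ]
26.1833 [ 0.46769616 -0.25894462  0.26951271] [-0.4525423  -0.06025405 -0.28208223]
pot 20.40942857142857
lever 10.328787878787878
grip [168.48695652 195.97391304] 115 handle [177.5625   244.578125] 64
grip [168.4789916 196.       ] 119 handle [177.13636364 244.75757576] 66
```

```bash
python3 -c "
from workcell import arm
print(arm.sign_off())"
```

```text
the job is handed in; nothing more can be done
None
```

I handed the job in at about 26 s. The last camera check showed all three balls in the steel tray, the lever back where it started with the cradle upright, and the pot's handle still in the clip. The sign-off returned no verdict.

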